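Stow the hose fittings in the push-lid caddy

TASK

Put the two hose fittings that stand on the turntable, the brass one and the yellow one, away in the blue caddy, then shut the caddy's lid so that it stays latched down by itself. The lid has a push-push catch and may be found shut or sprung open: pressing the black pad right down until it clicks pops a shut lid open and latches an open one, so see which way it has ended up. Leave the jug, funnel, vase and brushes standing where they are.

Things in the scene. Friction and masses are not known exactly. Their poses are not given: they have to be found in the camera images.
- caddy: Blue plastic box with a grey lid, fixed to the shelf, 210 (x) x 190 (y) x 105 mm high, walls and floor 4 mm. Origin: centre of its underside, z up; its front faces its own -x, the hinge is at the back. Inside, a black catch housing stands against the middle of the front wall (x -101 to -74, y -22 to 22, z 42 to 101 mm); the rest is free. Yaw within 0.3 rad.
- lid (a joint): Lid angle, rad: 0 = latched shut (level), -0.035 = pressed down on its firm stop (pad 6 mm lower), 1.4 = sprung open, nearly upright. Unlatched, a damped spring lifts it to 1.4 in about 1 s. Push-push catch: pressed to -0.03 or lower and let go it changes over (a latched lid springs open, one coming from open stays latched at 0); too short a press may not. About 2 N on the pad does it.
- lid_pad (a point): Centre of the top of the black press pad (a flush disc 40 mm across) on the lid's top, 172 mm from the hinge line, 37 mm from the free edge, mid-width. Axes: x from free edge to hinge, z out of the top. Lid: plate 5 mm thick, 215 x 197 mm; at the middle, 15 mm from the free edge, a catch tongue 24 mm wide juts 55 mm from its underside. Level, its plain top is 119 mm above the shelf.
- lid_hinge (a point): Point half-way along the lid's hinge line: 100 mm behind the caddy's centre (+x), 114 mm above its underside. Axes as the caddy's; the hinge line runs along y. The lid's top face lies 5 mm outside this line.
- brass_mid (a point): Brass hose connector standing upright, centre (half-way up). 58 mm high, round: collar 36 mm across for the lowest 14 mm, body 30 mm across from 16 to 44 mm, hose tail 21 mm across above that. About 0.11 kg.
- yellow_mid (a point): Yellow plastic hose connector standing upright, centre (half-way up). 58 mm high, round: foot 36 mm across for the lowest 12 mm, body 30 mm across from 16 to 44 mm, black nose 25 to 21 mm across above that. About 0.05 kg.
- turntable: Foot of the round black turntable tray, origin on the shelf under its centre. Tray 332 mm across, rim 34 mm and floor 20 mm above the shelf; it turns stiffly on the foot. Three pots with the brushes stand at the centre (pots within 43 mm of the axis, their rims 82 mm above the shelf; brush heads within 58 mm). Jug, funnel, vase and the two fittings stand about 110 mm from the axis, about 72 degrees apart, in any order.
- jug: Stainless steel jug, 74 mm across, 80 mm high, handle on its own +y side out to 64 mm from its axis. Origin at the centre of its underside.
- funnel: Green plastic funnel standing mouth down, 86 mm across at the bottom, narrowing to a spout 23 to 16 mm across, 90 mm high. Origin at the centre of its underside.
- vase: Short blue ceramic vase, 72 mm across, 78 mm high. Origin at the centre of its underside.
- brush_round: Round-headed wooden washing-up brush, upright in a pot, 192 mm long, head 42 mm across on top. Origin at its lower end.
- brush_bottle: Red-handled bottle brush, upright in a pot, 212 mm long, bristles 36 mm across on top. Origin at its lower end.
- brush_scrub: Blue scrubbing brush, upright in a pot, 193 mm long, head 40 mm wide on top. Origin at its lower end.
Mind the look-alikes: they are no part of the job. Leave any pink, red or white look-alike of the part that bears brass_mid alone.

How it is judged (in metres and radians):
On the way:
1. both fittings lie in the caddy, with the lid still open (x of brass_mid in the frame of caddy between -0.1 and 0.1 m and y of brass_mid in the frame of caddy between -0.09 and 0.09 m and z of brass_mid in the frame of caddy between 0 and 0.07 m and x of yellow_mid in the frame of caddy between -0.1 and 0.1 m and y of yellow_mid in the frame of caddy between -0.09 and 0.09 m and z of yellow_mid in the frame of caddy between 0 and 0.07 m and value of joint lid above 0.5 rad), for 0.2 s.
At the end, for the whole second after the job is handed in: Both fittings lie at rest inside the caddy, the lid is latched shut by itself (joint within -0.015 and 0.02 rad); jug, funnel, vase and brushes are within 50 mm of where they were, jug, funnel and vase upright within 0.2 rad and the brushes still standing in their pots (within 0.5 rad) (x of brass_mid in the frame of caddy between -0.1 and 0.1 m and y of brass_mid in the frame of caddy between -0.09 and 0.09 m and z of brass_mid in the frame of caddy between 0 and 0.07 m and x of yellow_mid in the frame of caddy between -0.1 and 0.1 m and y of yellow_mid in the frame of caddy between -0.09 and 0.09 m and z of yellow_mid in the frame of caddy between 0 and 0.07 m and distance of each of jug, funnel, vase, brush_round, brush_bottle, brush_scrub from where it was at the start of the episode below 0.05 m and angle between each of jug, funnel, vase's own z axis and vertical below 0.2 rad and angle between each of brush_round, brush_bottle, brush_scrub's own z axis and vertical below 0.5 rad and value of joint lid between -0.015 and 0.02 rad and velocity of joint lid below 0.05 rad/s and linear speed of each of brass, yellow below 0.05 m/s); the robot touches nothing.
It fails at once if jug, funnel or vase is knocked over (angle between any of jug, funnel, vase's own z axis and vertical above 0.6 rad).
It fails at once if a brush is knocked out of its pot (angle between any of brush_round, brush_bottle, brush_scrub's own z axis and vertical above 0.7 rad).
It also fails if it takes over 72 s, if anything falls off the work surface, if the arm or the gripper's body presses on something with over 40 N, if the wrist force passes 120 N, or if a joint passes its speed limit or range.

ROBOT

A 6-joint arm with a two-finger parallel gripper is mounted at the origin on the work surface. World frame = base frame: x ahead of the robot, y to its left, z up, the work surface at z = 0. Lengths are in m, angles in degrees, forces in N, time in s.
With the tool pointing down it reaches from about 0.35 to 0.875 m from the base axis. Payload 4.2 kg.
Tool frame: the origin (TCP) lies midway between the tips of the shut fingers; the grasp point (between the pads) lies 19 mm behind it; z points along the fingers, y is the line along which they close (so a half turn about z gives the same grasp; the last joint's range is limited). The gripper opens to 85 mm and grips with 20 to 120 N. Pads are 22 mm wide; open, the fingers measure 114 mm over their backs; the gripper's body (76 mm by 85 mm) begins 54 mm behind the grasp point. The pads swing forward as they close: fully open they stand 13 mm farther back than shut.
Start: joints at [88.098, 22.042, 0.453, 0, -68.411, -14.817], TCP at [0.18, 0.599, 0.231] pointing down, gripper open.
Joint ranges: [-179.83, 179.83], [-69.29, 118.12], [-61.27, 80.66], [-181.25, 117.63], [-171.15, -9.14], [-177.46, 177.46]. Speed limits (degrees/s): [159.86, 159.86, 180, 180, 180, 180].

INTERFACE

Orientations are given as a 3x3 rotation matrix whose columns are the frame's x, y, z axes.
In Python, from workcell import robot gives the robot as it stands.
- The arm moves only by the shell command python3 -m jog 'ROWS' [OPENING] [FORCE]. ROWS is JSON, a list of rows, each a list of 2 entries, a list of its own where there are three numbers: the shift along the tool's x, y, z in mm, then the turn about the tool's z in rad. In form: [[[tx, ty, tz], yaw], ...]. A call has exactly 5 rows; each row is the pose to reach, as a shift and turn from the pose commanded when the call began, along the tool's axes at that moment; what a row does not reach only later rows make up. A row lasts 1/12 s, in which the tool goes at most 41.7 mm and 7.16 degrees, less where a joint would pass 70% of its speed; a pose out of reach is approached as far as the arm can. A call with a gripper value outside its range is refused whole. OPENING is the opening, from 0 (shut) to 1 (fully open), set as the call begins (- or left out, the last holds). The fingers move at their own pace and stop on an object; FORCE is the grip in N (left out, the last holds). Time passes only in rows, so rows that repeat a pose let the fingers close, or fill a call up. It gives the time, the measured TCP pose, the force, the opening and the grip force at its end, in the units of the state.
- robot.get_obs(): the state, without advancing time (a new reading comes with each control period).
- robot.capture(name): name is "scene" or "top" or "wrist"; returns a dict with "img" (400x640x3 uint8, red, green, blue), "fov_y" (degrees; the focal length in pixels is half the picture's height over the tangent of half this angle, whatever the lens; pixels are square), "cx", "cy" (the principal point, pixels), "origin" and "rotation" of the camera in the world; the wrist camera has in their place "T_tool_cam" (4x4, takes a point from camera to tool coordinates, whose origin is the TCP and whose axes are the flange's). Camera axes: x right, y up, looking along -z (the intrinsics and any distortion apply to the point x, -y, -z); pixel columns grow to the right and rows downward; lengths in m; the calibration is good to about 2 mm. The wrist camera is an equidistant fisheye: a pixel r from the principal point sees the ray r / f radians off the axis. A picture is of the moment at which its call begins: read the wrist's pose just before it. There is no depth.
- robot.finish_job(): hands the job in; it is judged then, once.
The state is a dict: "time_s": time; "joint_positions": joint angles; "joint_vel": joint speeds; "effort": joint torques, N m; "eef_pos": TCP position; "ee_rot": TCP orientation; "contact_force": force on the tool from outside, world axes, zero at the start; "torque": the same for the moment, N m; "opening": finger opening in m; "grasp_force": force on a finger pad.
Only numpy, scipy, OpenCV 4.12 (cv2) and the standard library are available. Lean on these libraries where they do the work, as an engineer would, in place of code of your own. Each camera call takes 0.05 s, during which the arm holds its last target. There are 200 camera calls.

## Working session

There is one attempt and no reset: what is moved stays moved. The work goes in short steps, Python scripts to look and compute and a shell command to move; the robot and the scene stay as the last step left them, time stands still between calls to the robot, and variables do not carry over. Pictures are saved under pics/ and viewed, at most 10 in all, crops included, and the job is handed in when it is done.

```bash
ls; mkdir -p pics; cat > h.py <<'E'
import numpy as np,cv2,json
from workcell import robot
def cap(n,f):
    o=robot.get_obs(); c=robot.capture(n); cv2.imwrite(f'pics/{f}.png',cv2.cvtColor(c['img'],cv2.COLOR_RGB2BGR))
    d={k:(np.array(v).tolist() if not np.isscalar(v) else v) for k,v in c.items() if k!='img'}
    d['p']=list(map(float,o['eef_pos'])); d['R']=np.array(o['ee_rot']).tolist()
    json.dump(d,open(f'pics/{f}.json','w')); return d
def ray(f,u,v):
    d=json.load(open(f'pics/{f}.json')); F=200/np.tan(np.radians(d['fov_y']/2))
    a=np.array([u-d['cx'],v-d['cy']])
    if 'T_tool_cam' in d:
        r=np.linalg.norm(a); t=r/F
        q=np.array([a[0]/r*np.sin(t),-a[1]/r*np.sin(t),-np.cos(t)])
        T=np.array(d['T_tool_cam']); R=np.array(d['R']); return R@T[:3,3]+d['p'],R@T[:3,:3]@q
    return np.array(d['origin']),np.array(d['rotation'])@np.array([a[0]/F,-a[1]/F,-1])
def atz(f,u,v,z):
    o,d=ray(f,u,v); return (o+d*(z-o[2])/d[2]).round(4)
def proj(f,P):
    d=json.load(open(f'pics/{f}.json')); F=200/np.tan(np.radians(d['fov_y']/2)); P=np.array(P)
    if 'T_tool_cam' in d:
        T=np.array(d['T_tool_cam']);R=np.array(d['R']); q=T[:3,:3].T@(R.T@(P-d['p'])-T[:3,3])
        s=np.hypot(q[0],q[1]); t=np.arctan2(s,-q[2]); return d['cx']+F*t*q[0]/s,d['cy']-F*t*q[1]/s
    q=np.array(d['rotation']).T@(P-d['origin']); return d['cx']-F*q[0]/q[2],d['cy']+F*q[1]/q[2]
E
python3 - <<'E'
from h import *
for n in('scene','top','wrist'):
    d=cap(n,n+'0'); print({k:np.round(v,3).tolist() for k,v in d.items()})
E
```

```text
pics
{'fov_y': 54.329, 'cx': 322.548, 'cy': 209.493, 'origin': [0.783, -0.619, 0.743], 'rotation': [[0.87, -0.317, 0.377], [0.492, 0.589, -0.641], [-0.018, 0.744, 0.668]], 'p': [0.18, 0.598, 0.23], 'R': [[0.958, -0.288, -0.0], [-0.288, -0.958, -0.002], [0.0, 0.002, -1.0]]}
{'fov_y': 47.503, 'cx': 318.762, 'cy': 196.97, 'origin': [0.318, 0.002, 1.329], 'rotation': [[-0.019, 0.996, -0.089], [-1.0, -0.019, -0.005], [-0.007, 0.089, 0.996]], 'p': [0.18, 0.598, 0.23], 'R': [[0.958, -0.288, -0.001], [-0.288, -0.958, -0.002], [0.0, 0.002, -1.0]]}
{'fov_y': 65.706, 'cx': 318.644, 'cy': 200.27, 'T_tool_cam': [[-0.0, 0.962, 0.272, 0.071], [1.0, 0.0, -0.0, -0.0], [-0.0, 0.272, -0.962, -0.144], [0.0, 0.0, 0.0, 1.0]], 'p': [0.18, 0.598, 0.23], 'R': [[0.958, -0.288, -0.0], [-0.288, -0.958, -0.002], [0.0, 0.002, -1.0]]}
```

View pics/scene0.png

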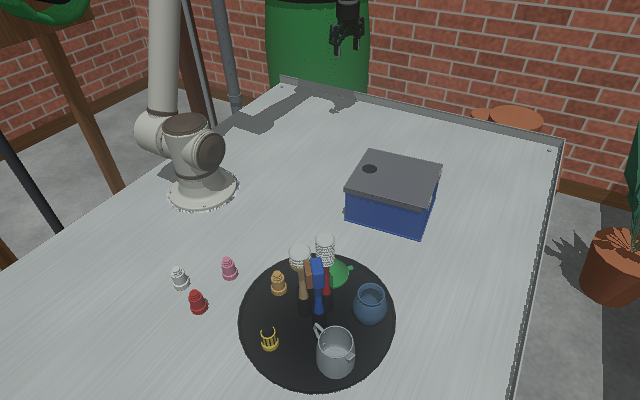

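View pics/top0.png

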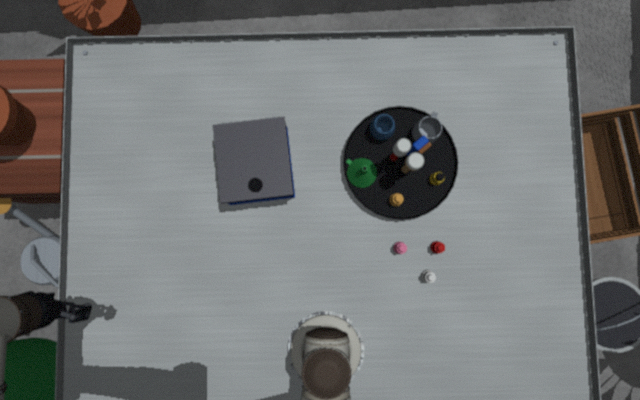

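The lid is shut, with its pad at (255,185) in the top view. The turntable centre is near (401,163). On it are brass (397,200), yellow (437,179), jug (430,127), vase (383,126) and funnel (362,172). The look-alikes stand on the shelf.

```bash
python3 - <<'E'
from h import *
for n,u,v,z in [('table',401,163,.034),('brass',397,200,.06),('yellow',437,178.5,.06),('pad',255,185,.119),('funnel',362,172,.04),('jug',429,128,.1),
 ('lidFL',219.5,204,.119),('lidFR',292.5,195,.119),('lidBL',214,126,.119),('lidBR',285,118,.119),('white',404,148,.2),('white2',416,161,.2),('blue',422,145,.2)]: print(n,atz('top0',u,v,z))
print('scene pad',atz('scene0',370,169,.119),'yellow foot',atz('scene0',270,347,.03),'brass', atz('scene0',279,284,.049))
print(robot.get_obs()['opening'])
E
```

```text
table [ 0.5279 -0.2301  0.034 ]
brass [ 0.4194 -0.2106  0.06  ]
yellow [ 0.4777 -0.3248  0.06  ]
pad [0.4624 0.1781 0.119 ]
funnel [ 0.5032 -0.1168  0.04  ]
jug [ 0.6128 -0.2985  0.1   ]
lidFL [0.4132 0.2734 0.119 ]
lidFR [0.4335 0.0779 0.119 ]
lidBL [0.6258 0.2885 0.119 ]
lidBR [0.6439 0.0954 0.119 ]
white [ 0.539  -0.2092  0.2   ]
white2 [ 0.5054 -0.2381  0.2   ]
blue [ 0.5457 -0.2547  0.2   ]
scene pad [0.4633 0.1814 0.119 ] yellow foot [ 0.4892 -0.3377  0.03  ] brass [ 0.4279 -0.2132  0.049 ]
0.08575916150632609
```

```bash
python3 -c "
import cv2
a=cv2.imread('pics/top0.png')[85:285,200:470]; b=cv2.resize(a,None,fx=2.9,fy=2.9,interpolation=cv2.INTER_CUBIC);cv2.imwrite('pics/z.png',b)"
```

```text
(no output)
```

View pics/z.png

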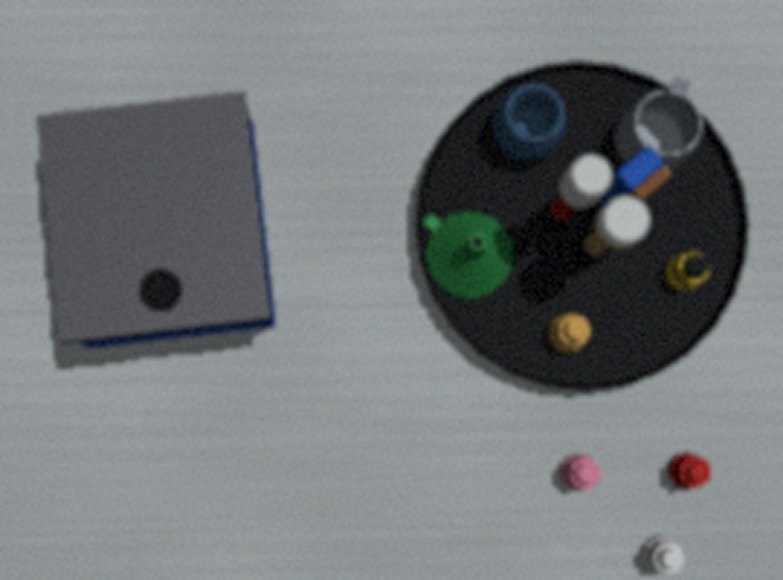

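```bash
cat > to.py <<'E'
import sys,numpy as np
from workcell import robot
o=robot.get_obs(); R=np.array(o['ee_rot']); a0=np.degrees(np.arctan2(R[1,0],R[0,0]))
x,y,z,a=map(float,sys.argv[1:5]); d=R.T@(np.array([x,y,z])-o['eef_pos'])*1000
print('shift',d.round(1),'yaw',round(float(np.radians((a0-a+180)%360-180)),3),'| t',round(o['time_s'],2),'p',np.round(o['eef_pos'],4),'ang',a0.round(1),'F',np.round(o['contact_force'],1),'open',round(o['opening'],4),'j',np.round(o['joint_positions'],0))
E
python3 to.py .463 .18 .16 -85
```

```text
shift [391.7 318.8  71. ] yaw 1.192 | t 0.15 p [0.1797 0.5982 0.2305] ang -16.7 F [ 1.1 -0.1  0.7] open 0.0858 j [ 88.  22.   0.  -0. -68. -15.]
```

```bash
python3 -m jog '[[[31,25,0],0.12],[[62,50,0],0.24],[[93,75,0],0.36],[[124,100,0],0.48],[[155,125,0],0.6]]' 0 60; python3 to.py .463 .18 .16 -85
```

```text
time_s: 0.57
eef_pos: [0.2928, 0.4324, 0.231]
ee_rot: [[0.624, -0.781, -0.0], [-0.781, -0.624, -0.001], [0.0, 0.001, -1.0]]
contact_force: [0.8, -0.4, -0.0]
opening: 0.0256
grasp_force: 0.0
shift [303.4  24.4  71.1] yaw 0.586 | t 0.57 p [0.2928 0.4324 0.231 ] ang -51.4 F [ 0.8 -0.4 -0. ] open 0.0256 j [ 74.  12. -14.  -0. -64. -35.]
```

```bash
python3 -m jog '[[[40,3,8],0.12],[[80,6,16],0.24],[[120,10,24],0.36],[[160,13,32],0.47],[[200,16,40],0.585]]' | head -2; python3 to.py .463 .18 .135 -85
```

```text
time_s: 0.98
eef_pos: [0.4059, 0.2667, 0.191]
shift [ 91.4 -49.2  56. ] yaw 0.002 | t 0.98 p [0.4059 0.2667 0.191 ] ang -84.9 F [ 0.9  0.1 -0.3] open 0.0 j [ 53.  11. -22.  -0. -57. -47.]
```

```bash
python3 -m jog '[[[30,-16,10],0],[[60,-32,20],0],[[91,-49,35],0],[[91,-49,45],0],[[91,-49,56],0]]' | head -2; python3 to.py .463 .18 .112 -85
```

```text
time_s: 1.4
eef_pos: [0.4634, 0.1805, 0.1344]
shift [ 0.4  0.4 22.4] yaw 0.003 | t 1.4 p [0.4634 0.1805 0.1344] ang -84.9 F [0.5 0.8 0.2] open 0.0 j [ 40.  15. -25.  -0. -50. -35.]
```

```bash
python3 -m jog '[[[0,0,10],0],[[0,0,15],0],[[0,0,19],0],[[0,0,22],0],[[0,0,23],0]]'
```

```text
time_s: 1.82
eef_pos: [0.4627, 0.1825, 0.113]
ee_rot: [[0.095, -0.995, -0.0], [-0.995, -0.095, -0.001], [0.001, 0.0, -1.0]]
contact_force: [-3.1, -0.7, 8.8]
opening: 0.0001
grasp_force: 4.5
```

```bash
python3 -m jog '[[[0,0,-20],0],[[20,20,-50],0],[[45,40,-75],0],[[70,60,-100],0],[[95,80,-125],0]]' 0.75|head -2; python3 to.py .421 -.211 .20 170
```

```text
time_s: 2.23
eef_pos: [0.3911, 0.0798, 0.2387]
shift [292.4  -2.   38.6] yaw 1.841 | t 2.23 p [0.3911 0.0798 0.2387] ang -84.5 F [0.2 0.8 0.5] open 0.0604 j [ 35.  -1. -28.   0. -63. -30.]
```

```bash
python3 -m jog '[[[30,8,-4],0.12],[[60,10,-8],0.24],[[90,12,-10],0.36],[[120,15,-10],0.48],[[150,18,-10],0.6]]' |head -2;  python3 to.py .38 -.211 .24 170
```

```text
time_s: 2.65
eef_pos: [0.3882, -0.0715, 0.2483]
shift [125.7 -61.    8.2] yaw 1.235 | t 2.65 p [ 0.3882 -0.0715  0.2483] ang -119.3 F [-0.2  0.6  0.1] open 0.0641 j [ 13.  -2. -27.  -0. -65. -43.]
```

```bash
python3 -m jog '[[[25,-12,1],0.12],[[50,-24,2],0.24],[[75,-36,4],0.36],[[100,-48,6],0.48],[[125,-61,8],0.61]]' |head -2; python3 -m jog '[[[0,0,0],0.12],[[0,0,0],0.24],[[0,0,0],0.36],[[0,0,0],0.48],[[0,0,0],0.61]]' |head -2;  python3 to.py .421 -.211 .15 170; python3 - <<'E'
from h import *
cap('wrist','w1');cap('scene','s1')
a=cv2.imread('pics/w1.png');b=cv2.imread('pics/s1.png')
cv2.imwrite('pics/v1.png',np.vstack([cv2.resize(a,(480,300)),cv2.resize(b,(480,300))]))
print(proj('w1',[.421,-.211,.078]),proj('w1',[.481,-.327,.078]))
E
```

```text
time_s: 3.07
eef_pos: [0.3809, -0.2106, 0.2399]
time_s: 3.48
eef_pos: [0.3812, -0.2093, 0.2397]
shift [-39.5   4.3  89.7] yaw 0.023 | t 3.48 p [ 0.3812 -0.2093  0.2397] ang 171.3 F [ 0.2 -0.   0. ] open 0.0642 j [ -7.   3. -24.  -0. -64. -91.]
(np.float64(322.9644819914858), np.float64(218.7837545184708)) (np.float64(232.17923704576287), np.float64(279.93639719009644))
```

View pics/v1.png

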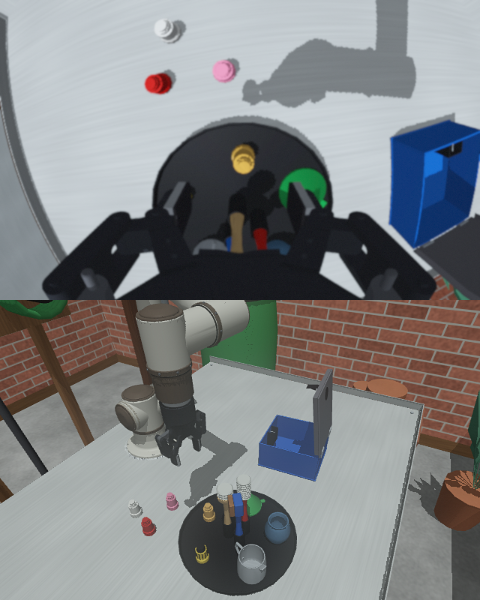

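The lid has sprung open. In the wrist view (half-size crop) the brass tail top is at about (243,149), full-scale (324,199), and the body at (243,160).

```bash
python3 - <<'E'
from h import *
a=cv2.imread('pics/w1.png'); h=cv2.cvtColor(a,cv2.COLOR_BGR2HSV)
m=cv2.inRange(h,(10,80,80),(30,255,255)); n,l,s,c=cv2.connectedComponentsWithStats(m)
for i in range(1,n):
    if s[i,4]>60: print(s[i],c[i])
print(atz('w1',324,199,.078),atz('w1',324,213,.035), atz('top0',396.6,198.6,.06))
E
```

```text
[ 308  193   32   40 1038] [323.80057803 212.21387283]
[307 284  18  53 738] [315.53794038 308.69376694]
[ 0.3999 -0.2068  0.078 ] [ 0.4291 -0.2104  0.035 ] [ 0.4233 -0.2096  0.06  ]
```

```bash
python3 - <<'E'
from h import *
print(atz('w1',324,193,.034),atz('w1',324,233,.078),atz('w1',324,233,.064))
print('lat',atz('w1',308,212,.05),atz('w1',340,212,.05))
for P in([.421,-.21,.02],[.421,-.21,.078]): print(proj('w1',P))
E
python3 to.py .421 -.21 .12 170
```

```text
[ 0.4051 -0.2068  0.034 ] [ 0.437  -0.2123  0.078 ] [ 0.4427 -0.2129  0.064 ]
lat [ 0.4202 -0.2277  0.05  ] [ 0.4257 -0.1918  0.05  ]
(np.float64(323.16223481073854), np.float64(202.8710704471192))
(np.float64(323.9108233887951), np.float64(218.6473361710127))
shift [-39.3   5.  119.8] yaw 0.03 | t 3.58 p [ 0.3812 -0.2093  0.2397] ang 171.7 F [ 0.2  0.1 -0. ] open 0.064 j [ -7.   3. -24.  -0. -64. -91.]
```

```bash
python3 -m jog '[[[-10,2,20],0],[[-22,3,40],0],[[-32,5,60],0],[[-43,6,85],0],[[-43,6,110],0]]' |head -2; python3 to.py .4245 -.21 .033 170
```

```text
time_s: 4.0
eef_pos: [0.4271, -0.2098, 0.129]
shift [ 2.9 -0.6 96. ] yaw 0.034 | t 4.0 p [ 0.4271 -0.2098  0.129 ] ang 172.0 F [-0.4 -0.2  0.1] open 0.0643 j [ -7.  14. -28.   0. -48. -92.]
```

```bash
python3 -m jog '[[[1,0,25],0],[[2,0,50],0],[[3,0,70],0],[[3,0,85],0],[[3,0,95],0]]' |head -5; python3 -m jog '[[[0,0,0],0],[[0,0,0],0],[[0,0,0],0],[[0,0,0],0],[[0,0,0],0]]' 0 50; python3 to.py .4245 -.21 .033 170
```

```text
time_s: 4.42
eef_pos: [0.4209, -0.209, 0.0328]
ee_rot: [[-0.99, 0.141, -0.002], [0.141, 0.99, 0.0], [0.002, 0.0, -1.0]]
contact_force: [0.9, -0.2, 0.5]
opening: 0.0639
time_s: 4.83
eef_pos: [0.4222, -0.2093, 0.0353]
ee_rot: [[-0.99, 0.144, 0.002], [0.144, 0.99, -0.0], [-0.002, 0.0, -1.0]]
contact_force: [0.5, 0.3, 1.9]
opening: 0.0282
grasp_force: 47.8
shift [-2.4 -0.3  2.3] yaw 0.03 | t 4.83 p [ 0.4222 -0.2093  0.0353] ang 171.7 F [0.5 0.3 1.9] open 0.0282 j [ -7.  22. -35.   0. -33. -92.]
```

```bash
python3 -m jog '[[[0,0,-25],0],[[0,0,-60],0],[[10,0,-100],0],[[20,0,-140],0],[[40,0,-180],0]]' |sed -n '1,2p;5,6p'; python3 to.py .39 .08 .24 -85
```

```text
time_s: 5.25
eef_pos: [0.3836, -0.2038, 0.2142]
opening: 0.0284
grasp_force: 47.9
shift [ 34.5 281.8 -26. ] yaw -1.802 | t 5.25 p [ 0.3836 -0.2038  0.2142] ang 171.7 F [ 1.6  1.  -0.4] open 0.0284 j [ -6.   4. -26.   0. -60. -92.]
```

```bash
python3 -m jog '[[[4,36,-5],-0.12],[[8,72,-10],-0.24],[[12,108,-15],-0.36],[[16,144,-20],-0.48],[[22,180,-25],-0.61]]' |head -2; python3 to.py .44 .16 .24 -85
```

```text
time_s: 5.67
eef_pos: [0.3868, -0.021, 0.2374]
shift [-128.8  137.9   -2.4] yaw -1.193 | t 5.67 p [ 0.3868 -0.021   0.2374] ang -153.3 F [ 0.1  0.6 -1.7] open 0.0281 j [ 21.  -2. -29.  -0. -63. -85.]
```

```bash
python3 -m jog '[[[-26,28,0],-0.12],[[-52,55,0],-0.24],[[-78,83,0],-0.36],[[-104,110,0],-0.48],[[-129,138,0],-0.61]]' |head -2; python3 to.py .5 .222 .18 -85
```

```text
time_s: 6.08
eef_pos: [0.4415, 0.1603, 0.237]
shift [-82.1 -21.8  57.1] yaw -0.586 | t 6.08 p [0.4415 0.1603 0.237 ] ang -118.6 F [ 0.9 -0.3 -1. ] open 0.0282 j [ 40.   6. -20.  -0. -64. -68.]
```

```bash
python3 -m jog '[[[-16,-4,10],-0.12],[[-32,-8,20],-0.24],[[-48,-12,30],-0.36],[[-65,-16,40],-0.48],[[-82,-22,50],-0.585]]' |head -2; python3 to.py .5 .222 .06 -85; python3 - <<'E'
from h import *
cap('wrist','w2');cap('scene','s2')
a=cv2.imread('pics/w2.png');b=cv2.imread('pics/s2.png')
cv2.imwrite('pics/v2.png',np.vstack([cv2.resize(a,(480,300)),b[30:280,150:550]][0:1]+[cv2.resize(b[30:280,150:550],(480,300))]))
from math import *
for x,y in[(-.105,-.095),(-.105,.095),(.105,-.095),(.105,.095)]:
    c,s=cos(.087),sin(.087); P=[.535+c*x-s*y,.186+s*x+c*y,.105]; print([round(float(t)*.75) for t in proj('w2',P)])
E
```

```text
time_s: 6.5
eef_pos: [0.4988, 0.2184, 0.1862]
shift [ -3.8  -2.1 126.2] yaw -0.004 | t 6.5 p [0.4988 0.2184 0.1862] ang -85.2 F [ 1.1  0.2 -1.5] open 0.0283 j [ 41.  17. -15.  -0. -59. -36.]
[312, 29]
[303, 206]
[109, 38]
[125, 203]
```

View pics/v2.png

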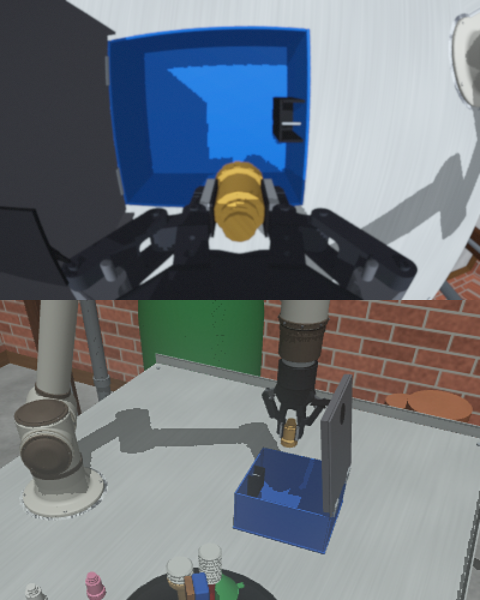

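The caddy corners match the prediction to 1–2 px, and the brass is held and hanging over the box's +y half. I'll lower it and let go.

```bash
python3 -m jog '[[[-1,0,30],0],[[-1,0,60],0],[[-1,0,90],0],[[-1,0,110],0],[[-1,0,120],0]]' |head -5; python3 -m jog '[[[0,0,0],0],[[0,0,0],0],[[0,0,0],0],[[0,0,-20],0],[[0,0,-50],0]]' 0.6|sed -n '2p;4,5p';python3 -m jog '[[[10,10,-35],0],[[30,20,-70],0],[[60,35,-105],0],[[95,60,-120],0],[[130,80,-120],0]]' 0.75|head -2;python3 to.py .4 -.06 .25 -116
```

```text
time_s: 7.02
eef_pos: [0.4988, 0.2191, 0.0645]
ee_rot: [[0.076, -0.997, -0.004], [-0.997, -0.076, -0.002], [0.002, 0.004, -1.0]]
contact_force: [0.5, -0.4, -1.4]
opening: 0.028
eef_pos: [0.4997, 0.2199, 0.1165]
contact_force: [1.3, 0.1, 0.6]
opening: 0.0515
time_s: 7.85
eef_pos: [0.4364, 0.0922, 0.2417]
shift [148.7  48.5  -9.5] yaw 0.535 | t 7.85 p [0.4364 0.0922 0.2417] ang -85.4 F [ 1.2 -0.  -0.9] open 0.0642 j [ 33.   3. -23.   0. -63. -28.]
```

```bash
python3 -m jog '[[[30,15,-2],0.1],[[60,30,-4],0.2],[[92,45,-6],0.32],[[130,55,-8],0.43],[[168,58,-10],0.535]]' |head -2; python3 to.py .385 -.25 .25 -116
```

```text
time_s: 8.27
eef_pos: [0.3888, -0.0816, 0.2486]
shift [152.6 -71.3  -1.6] yaw -0.006 | t 8.27 p [ 0.3888 -0.0816  0.2486] ang -116.4 F [ 0.5  0.4 -0.3] open 0.0642 j [ 12.  -2. -27.   0. -65. -38.]
```

```bash
python3 -m jog '[[[31,-14,0],0],[[62,-28,0],0],[[93,-42,0],0],[[123,-56,0],0],[[153,-71,0],0]]' |head -2;python3 -m jog '[[[14,-25,0],0],[[28,-50,0],0],[[42,-75,0],0],[[56,-98,0],0],[[66,-115,0],0]]' |head -2; python3 to.py .483 -.327 .15 -116; python3 - <<'E'
from h import *
cap('wrist','w3')
a=cv2.imread('pics/w3.png');cv2.imwrite('pics/v3.png',a)
for P in([.483,-.327,.02],[.483,-.327,.078]): print(proj('w3',P))
E
```

```text
time_s: 8.68
eef_pos: [0.3864, -0.2508, 0.2484]
time_s: 9.1
eef_pos: [0.4618, -0.361, 0.248]
shift [-39.8  -3.6  98. ] yaw -0.004 | t 9.1 p [ 0.4618 -0.361   0.248 ] ang -116.2 F [ 0.7 -0.4 -0.1] open 0.064 j [-22.  18.  -4.   0. -68.  -4.]
(np.float64(317.6742285821002), np.float64(202.67923438777134))
(np.float64(317.20217998671313), np.float64(217.86496930188002))
```

View pics/v3.png

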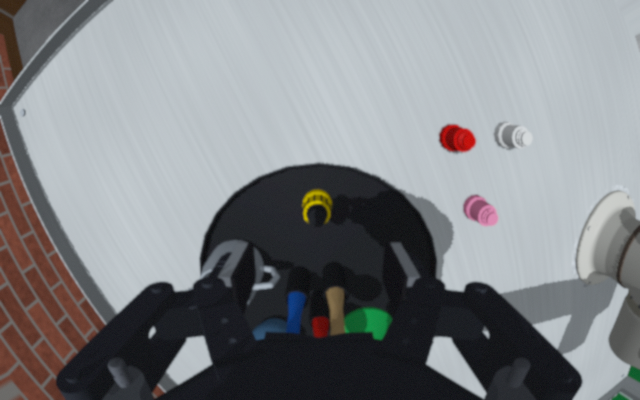

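```bash
python3 - <<'E'
from h import *
d=json.load(open('pics/w3.json'));R=np.array(d['R'])
for n,u,v,z in[('foot near',317,189.5,.028),('nose far',317,226,.078),('handle',277,277,.06),('jug near edge',215,250,.1)]:
    P=atz('w3',u,v,z); print(n,P,(R.T@(P-[.4825,-.3265,z]))[:2].round(3))
E
```

```text
foot near [ 0.4753 -0.3443  0.028 ] [ 0.019 -0.001]
nose far [ 0.4873 -0.3187  0.078 ] [-0.009 -0.001]
handle [ 0.565  -0.2737  0.06  ] [-0.084 -0.051]
jug near edge [ 0.5954 -0.3487  0.1   ] [-0.03  -0.111]
```

```bash
python3 -m jog '[[[-10,-1,20],0],[[-20,-2,45],0],[[-30,-3,70],0],[[-40,-4,95],0],[[-40,-4,125],0]]' |head -2; python3 to.py .4825 -.3265 .034 -116
```

```text
time_s: 9.57
eef_pos: [0.4841, -0.3242, 0.1233]
shift [ 2.8  1.1 89.3] yaw -0.001 | t 9.57 p [ 0.4841 -0.3242  0.1233] ang -116.0 F [ 0.7  0.1 -0.8] open 0.0643 j [-18.  23. -14.   0. -52.  -8.]
```

```bash
python3 -m jog '[[[1,0,25],0],[[2,0,50],0],[[2,0,70],0],[[2,0,83],0],[[2,0,90],0]]' |head -5; python3 -m jog '[[[0,0,0],0],[[0,0,0],0],[[0,0,0],0],[[0,0,0],0],[[0,0,0],0]]' 0 40; python3 -m jog '[[[0,0,-25],0],[[0,0,-60],0],[[10,0,-100],0],[[20,0,-140],0],[[40,0,-180],0]]' |sed -n '1,2p;5,6p'; python3 to.py .385 -.25 .25 -85
```

```text
time_s: 9.98
eef_pos: [0.481, -0.3263, 0.0309]
ee_rot: [[-0.441, -0.898, 0.0], [-0.898, 0.441, -0.0], [-0.0, -0.0, -1.0]]
contact_force: [-0.1, -0.2, -0.4]
opening: 0.0642
time_s: 10.4
eef_pos: [0.4823, -0.3269, 0.0329]
ee_rot: [[-0.44, -0.898, 0.003], [-0.898, 0.44, -0.002], [-0.0, -0.004, -1.0]]
contact_force: [0.7, 1.0, 5.6]
opening: 0.0292
grasp_force: 36.8
time_s: 10.82
eef_pos: [0.4641, -0.3605, 0.2109]
opening: 0.0295
grasp_force: 35.4
shift [-64.6 119.5 -39.2] yaw -0.541 | t 10.82 p [ 0.4641 -0.3605  0.2109] ang -116.0 F [ 0.5 -0.9 -2.1] open 0.0295 j [-22.  19.  -7.  -0. -64.  -4.]
```

```bash
python3 -m jog '[[[-13,24,-8],0],[[-26,48,-16],0],[[-39,72,-24],0],[[-52,96,-32],0],[[-65,120,-39],0]]' |head -2; python3 -m jog '[[[-33,14,0],0],[[-66,28,0],0],[[-99,42,0],0],[[-132,56,0],0],[[-165,71,0],0]]' |head -2; python3 to.py .44 .10 .24 -85
```

```text
time_s: 11.23
eef_pos: [0.3837, -0.249, 0.2477]
time_s: 11.65
eef_pos: [0.3932, -0.069, 0.2476]
shift [-172.3   32.5    7.8] yaw -0.544 | t 11.65 p [ 0.3932 -0.069   0.2476] ang -116.2 F [ 1.4 -0.7 -1.2] open 0.0294 j [ 14.  -2. -27.  -0. -65. -40.]
```

```bash
python3 -m jog '[[[-34,6,1],-0.1],[[-68,12,2],-0.2],[[-102,18,4],-0.32],[[-137,25,6],-0.43],[[-172,32,8],-0.545]]' |head -2; python3 to.py .509 .138 .18 -85; python3 - <<'E'
from h import *
cap('wrist','w4')
cv2.imwrite('pics/v4.png',cv2.imread('pics/w4.png'))
E
```

```text
time_s: 12.07
eef_pos: [0.4405, 0.0997, 0.2396]
shift [-31.6 -71.7  59.6] yaw 0.007 | t 12.07 p [0.4405 0.0997 0.2396] ang -84.6 F [ 0.  -0.4 -0.4] open 0.0293 j [ 33.   4. -22.  -0. -64. -28.]
```

View pics/v4.png

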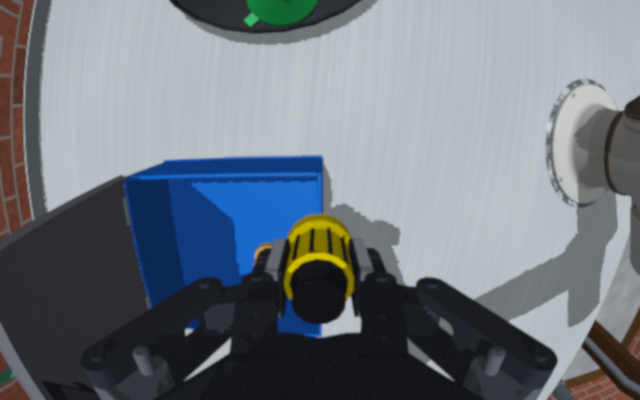

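Yellow is held. Brass is partly hidden, with its edge at (263,244) inside the caddy.

```bash
python3 - <<'E'
from h import *
for u,v in((263,242),(256,250)):
  for z in(.01,.04):
    P=atz('w4',u,v,z); d=P[:2]-[.535,.186]; c,s=np.cos(.087),np.sin(.087); print((c*d[0]+s*d[1]).round(3),(-s*d[0]+c*d[1]).round(3))
E
```

```text
-0.027 0.017
-0.032 0.004
-0.016 0.029
-0.023 0.015
```

```bash
python3 -m jog '[[[-8,-18,5],0],[[-16,-36,15],0],[[-24,-54,30],0],[[-31,-72,45],0],[[-31,-72,60],0]]' |head -2; python3 -m jog '[[[0,0,30],0],[[0,0,60],0],[[0,0,90],0],[[0,0,110],0],[[0,0,117],0]]' |head -5; python3 -m jog '[[[0,0,0],0],[[0,0,0],0],[[0,0,0],0],[[0,0,-20],0],[[0,0,-50],0]]' 0.6|sed -n '2p;4,5p';python3 -m jog '[[[20,20,-35],0],[[40,40,-70],0],[[70,60,-105],0],[[100,60,-140],0],[[130,40,-170],0]]' 0|head -2;python3 to.py .69 .0 .32 -85; python3 - <<'E'
from h import *
cap('wrist','w5');cap('scene','s5')
a=cv2.imread('pics/w5.png');b=cv2.imread('pics/s5.png')
cv2.imwrite('pics/v5.png',np.vstack([cv2.resize(a,(480,300)),cv2.resize(b[30:280,150:550],(480,300))]))
E
```

```text
time_s: 12.53
eef_pos: [0.5125, 0.1368, 0.1785]
time_s: 12.95
eef_pos: [0.5075, 0.134, 0.0591]
ee_rot: [[0.088, -0.996, -0.006], [-0.996, -0.088, -0.003], [0.002, 0.006, -1.0]]
contact_force: [0.0, -0.8, -1.2]
opening: 0.0292
eef_pos: [0.5086, 0.1347, 0.112]
contact_force: [0.3, 1.5, 0.3]
opening: 0.0511
time_s: 13.78
eef_pos: [0.4716, 0.015, 0.2718]
shift [  34.7 -216.4  -47.2] yaw 0.004 | t 13.78 p [0.4716 0.015  0.2718] ang -84.8 F [ 1.1  1.7 -0.3] open 0.0003 j [ 22.   5. -16.  -0. -68. -16.]
```

View pics/v5.png

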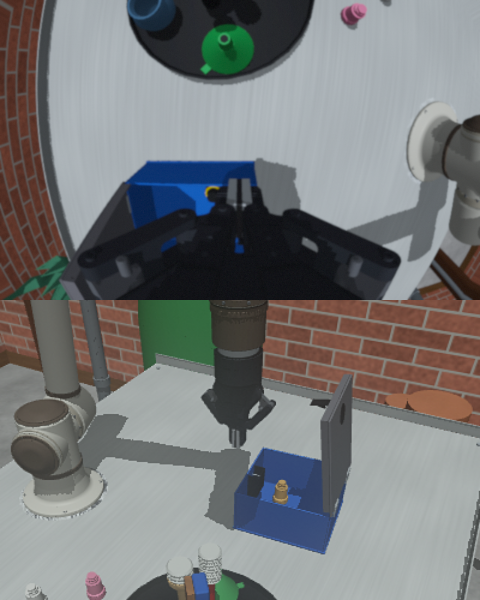

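Both fittings are in the caddy: yellow at (211,190) in the wrist view, brass standing at (281,490) in the scene view. The lid is still open. Next I'll go round behind the lid to fold it down.

```bash
python3 -m jog '[[[5,-32,-15],0],[[10,-70,-30],0],[[10,-110,-45],0],[[10,-150,-60],0],[[10,-190,-70],0]]' |head -2;  python3 to.py .70 .20 .32 -85
```

```text
time_s: 14.3
eef_pos: [0.6641, 0.0228, 0.3403]
shift [-173.3  -51.4   20.7] yaw 0.002 | t 14.3 p [0.6641 0.0228 0.3403] ang -84.9 F [0.9 0.5 0.7] open -0.0 j [ 16.  23.  18.   0. -84. -11.]
```

```bash
python3 -m jog '[[[-20,-36,0],0],[[-60,-51,0],0],[[-100,-51,0],0],[[-140,-51,0],0],[[-173,-51,10],0]]' |head -5; python3 to.py .70 .20 .28 -85; python3 - <<'E'
import numpy as np
c,s=np.cos(.087),np.sin(.087)
# path: lid angle th, contact r; tip half-thickness .015 (x)
for th,r in((1.4,.16),(1.2,.17),(.9,.17),(.6,.172),(.3,.172),(.1,.172),(0,.172)):
    x=.1-r*np.cos(th)+.005*np.sin(th)+.015*np.sin(th); z=.114+r*np.sin(th)+.005*np.cos(th)-.0*np.sin(th)
    print(th,'local x',round(x,3),'z',round(z,3),'world',round(.535+c*x,3),round(.186+s*x,3))
E
```

```text
time_s: 14.72
eef_pos: [0.6985, 0.2025, 0.3296]
ee_rot: [[0.09, -0.996, 0.005], [-0.996, -0.09, 0.002], [-0.002, -0.006, -1.0]]
contact_force: [1.1, 0.0, 1.1]
opening: 0.0003
shift [ 2.7 -1.  49.6] yaw 0.002 | t 14.72 p [0.6985 0.2025 0.3296] ang -84.9 F [1.1 0.  1.1] open 0.0003 j [ 29.  30.  28.   0. -87. -24.]
1.4 local x 0.093 z 0.273 world 0.627 0.194
1.2 local x 0.057 z 0.274 world 0.592 0.191
0.9 local x 0.01 z 0.25 world 0.545 0.187
0.6 local x -0.031 z 0.215 world 0.504 0.183
0.3 local x -0.058 z 0.17 world 0.477 0.181
0.1 local x -0.069 z 0.136 world 0.466 0.18
0 local x -0.072 z 0.119 world 0.463 0.18
```

```bash
python3 -m jog '[[[0,0,20],0],[[0,0,45],0],[[0,20,48],0],[[0,40,48],0],[[0,58,48],0]]' |sed -n '2p;4p';python3 -m jog '[[[0,14,2],0],[[0,26,4],0],[[0,38,6],0],[[0,49,8],0],[[0,60,12],0]]' |sed -n '2p;4p'; python3 to.py .545 .187 .25 -85
```

```text
eef_pos: [0.639, 0.1947, 0.2787]
contact_force: [-0.5, 0.1, 0.2]
eef_pos: [0.5806, 0.1896, 0.2688]
contact_force: [2.1, -0.5, -0.1]
shift [-0.6 35.8 18.6] yaw 0.002 | t 15.55 p [0.5806 0.1896 0.2688] ang -84.9 F [ 2.1 -0.5 -0.1] open 0.0001 j [ 33.  19.   2.   0. -72. -28.]
```

```bash
python3 -m jog '[[[0,18,9],0],[[0,36,19],0],[[0,50,30],0],[[0,64,42],0],[[0,77,54],0]]' |sed -n '2p;4p';python3 -m jog '[[[0,9,12],0],[[0,18,26],0],[[0,27,43],0],[[0,34,58],0],[[0,38,72],0]]' |sed -n '2p;4p'; python3 to.py .463 .18 .111 -85
```

```text
eef_pos: [0.504, 0.1829, 0.2144]
contact_force: [1.5, -0.9, 0.5]
eef_pos: [0.4661, 0.1796, 0.1418]
contact_force: [1.5, 0.1, 1.3]
shift [-0.6  3.2 30.8] yaw 0.002 | t 16.38 p [0.4661 0.1796 0.1418] ang -84.9 F [1.5 0.1 1.3] open -0.0001 j [ 40.  15. -24.   0. -50. -35.]
```

```bash
python3 -m jog '[[[0,2,10],0],[[0,3,18],0],[[0,3,24],0],[[0,3,28],0],[[0,3,31],0]]' |sed -n '2p;4p';python3 -m jog '[[[0,0,0],0],[[0,0,0],0],[[0,0,-3],0],[[0,0,-8],0],[[0,0,-15],0]]' |sed -n '2p;4p'; python3 -m jog '[[[0,0,-20],0],[[0,10,-50],0],[[30,40,-80],0],[[65,60,-110],0],[[100,70,-130],0]]' |sed -n '2p;4p'; python3 -m jog '[[[20,0,0],0],[[40,0,0],0],[[40,0,0],0],[[40,0,0],0],[[40,0,0],0]]' |sed -n '2p;4p'; python3 - <<'E'
from h import *
cap('scene','s6');cap('top','t6');cap('wrist','w6')
a=cv2.imread('pics/s6.png');b=cv2.imread('pics/t6.png')
cv2.imwrite('pics/v6.png',np.vstack([cv2.resize(a,(480,300)),cv2.resize(b,(480,300))]))
E
```

```text
eef_pos: [0.4636, 0.1792, 0.1126]
contact_force: [-14.0, 0.1, 38.0]
eef_pos: [0.4626, 0.1785, 0.1247]
contact_force: [-0.0, 0.2, 0.2]
eef_pos: [0.4049, 0.0871, 0.2467]
contact_force: [1.3, -0.9, -0.0]
eef_pos: [0.4098, 0.048, 0.2452]
contact_force: [0.6, 0.2, -0.0]
```

View pics/v6.png

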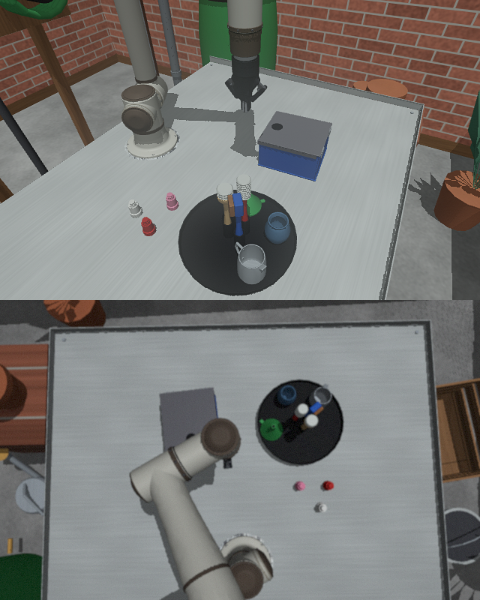

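The lid stays shut and level with the tool clear, the other objects stand where they were, and the fittings are no longer on the tray. I'm handing in the job.

```bash
python3 -c "
from workcell import robot
print(robot.finish_job())"
```

```text
the job is handed in; nothing more can be done
None
```

I put both fittings in the blue caddy, pressed the lid down until it latched by itself, and handed the job in at about 18 s; the last pictures show the jug, funnel, vase and brushes standing where they were, but no verdict came back.

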